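Lock the mould's switch-pocket cover with its quarter-turn cam stud

ROBOT

A 6-joint arm with a two-finger parallel gripper is mounted at the origin on the work surface. World frame = base frame: x ahead of the robot, y to its left, z up, the work surface at z = 0. Lengths are in m, angles in degrees, forces in N, time in s.
With the tool pointing down it reaches from about 0.25 to 0.725 m from the base axis. Payload 9.7 kg.
Tool frame: the origin (TCP) lies midway between the tips of the shut fingers; the grasp point (between the pads) lies 19 mm behind it; z points along the fingers, y is the direction in which the jaws open and shut (so a half turn about z gives the same grasp; the last joint's range is limited). The gripper opens to 85 mm and grips with 20 to 120 N. Pads are 22 mm wide; open, the fingers measure 114 mm over their backs; the gripper's body (76 mm by 85 mm) begins 54 mm behind the grasp point. The pads swing forward as they close: fully open they stand 13 mm farther back than shut.
Start: joints at [-66.578, 4.979, 10.078, 95.1, 0, 90], TCP at [0.219, -0.505, 0.231] pointing down, gripper open.
Joint ranges: [-179.16, 179.16], [-48.56, 103.87], [-65.8, 70.77], [-126.05, 130.52], [-82.76, 87.17], [-180, 180]. Speed limits (degrees/s): [127.2, 127.2, 147.25, 180, 180, 180].

INTERFACE

Orientations are given as [roll, pitch, yaw] about the fixed x, y, z axes, in that order (R = Rz(yaw) Ry(pitch) Rx(roll)).
In Python, from workcell import get_obs, camera, get_calibration, job_done gives the robot as it stands.
- The arm moves only by the tool play_rows, never from a script. Its argument "commands" is text: rows parted by semicolons, each of 5 numbers parted by spaces: the opening, from 0 (shut) to 1 (fully open), then the shift along the world's x, y, z in mm, then the turn about the world's z in degrees. A call has 1 to 10 rows; each row is the pose to reach, as a shift and turn from the pose commanded when the call began; what a row does not reach only later rows make up. A row lasts 1/12 s, in which the tool goes at most 41.7 mm and 7.16 degrees, less where a joint would pass 70% of its speed; a pose out of reach is approached as far as the arm can. A call with a gripper value outside its range is refused whole. The fingers move at their own pace and stop on an object; "force" is the grip in N (left out, the last holds). Time passes only in rows, so rows that repeat a pose let the fingers close. It gives the time, the measured TCP pose, the force and the opening at its end, in the units of the state.
- get_obs(): the state, without advancing time (a new reading comes with each control period).
- camera(name): name is "scene" or "top" or "wrist"; returns the picture (384x512x3 uint8, red, green, blue); there is no depth.
- get_calibration(name): a dict with "fx", "fy", "cx", "cy" (pixels), "eye" and "attitude" of the camera in the world; the wrist camera has in their place "mount" (4x4, takes a point from camera to tool coordinates, whose origin is the TCP and whose axes are the flange's). Camera axes: x right, y down, z forward; pixel columns grow to the right and rows downward; lengths in m; the calibration is good to about 2 mm. The wrist camera is an equidistant fisheye: a pixel r from the principal point sees the ray r / f radians off the axis. A picture is of the moment at which its call begins: read the wrist's pose just before it. get_calibration takes no time and is no camera call.
- job_done(): hands the job in, once; it reports no verdict.
The state is a dict: "time": time; "q": joint angles; "qd": joint speeds; "joint_efforts": joint torques, N m; "ee_pos": TCP position; "tcp_rot": TCP orientation; "wrist_force": force on the tool from outside, world axes, zero at the start; "torque": the same for the moment, N m; "opening": finger opening in m.
Only numpy, scipy, OpenCV 4.12 (cv2) and the standard library are available. Lean on these libraries where they do the work, as an engineer would, in place of code of your own. Each camera call takes 0.05 s, during which the arm holds its last target.

TASK

Swing the hinged cover of the mould's switch pocket fully shut, then line the cam stud's wing up with its slot, press the stud in by feel only until its cross bar has passed the spring clip, turn it a quarter turn clockwise and let go so that it stays locked in. Press gently, so as not to bend the spring clip (25 N is too much for it), and leave the eyebolt, bush and guide pillar in their places.

Things in the scene. Friction and masses are not known exactly. Their poses are not given: they have to be found in the camera images.
- mould: Steel injection-mould half lying on the bench, fixed: 240 x 260 mm, 85 mm high; origin at the centre of its underside, z up. An open pocket in its top face is closed by the hinged cover. x points from the cover's free edge to its hinge.
- cover_hinge (a point): Middle of the cover's hinge line, 60 mm from the mould's centre along the mould's +x, at the height of the mould's top face (85 mm). Axes as the mould's; the hinge line is y. It stays put.
- cover (a joint): Angle of the cover, rad: 0 is shut (flat on the mould), growing as its free edge lifts. Aluminium plate 130 mm from hinge line to free edge, 150 mm wide, 6 mm thick (its underside is level with the hinge line when shut). A stiff hinge holds it where it is left; 4 to 8 N near the free edge moves it.
- cover_push (a point): Point on the cover's outer face near its free edge, clear of the stud, good for pushing the cover shut: 118 mm from the hinge line, 50 mm to the mould's -y of the middle, 6 mm above the underside. Moves with the cover.
- stud_wing (a point): Centre of the stud's wing, a dark steel bar 36 long, 10 thick, 24 mm high on a disc 36 mm across, 5 mm thick; pinch it across the 10 mm. x along its length, y across, z outward along the stud's axis, which crosses the cover 90 mm from the hinge line on its middle line. Cover shut and stud out, it is 140 mm above the bench and the disc's underside 32 mm above the cover. Moves with cover and stud.
- stud_turn (a joint): Turn of the stud, rad, 0 to 1.6, clockwise seen from above. At 0 (a stop) the wing lies along the mould's x and the cross bar under the cover (18 x 6 mm) fits the receptacle's slot (within 0.12 rad); near 1.57 it lies across the slot, locked. Turns lightly while out; starts 0 to 0.35. At the end of the turn, let go, the clip lifts the bar 2.5 mm into a notch that keeps it locked.
- stud_press (a joint): How far the stud is pressed in, m, 0 (out) to 0.0315. A light spring (about 1 to 3 N) brings it out again unless it is locked. Locked, it rests 0.0085 to 0.023 in, differing from time to time. If the bar is not lined up with the slot it lands on the receptacle's plate 1.5 to 16 mm in.
- receptacle: Spring receptacle under a slotted guide plate in the pocket, fixed; origin on the stud's axis, 22 mm above the bench. Its plate and clip stand at a depth that differs by 14 mm and is not measured: the stud meets the clip after 8 to 22 mm of light travel, then the clip gives 4.5 N per mm. The bar is free to turn 3.1 mm later (15 to 17 N on the stud in all); over 25 N on the receptacle bends it.
- eyebolt: Steel eyebolt about 70 mm long and 10 mm thick lying on the mould, on the strip at its +y side; origin under the eye.
- bush: Steel guide bush, a ring 38 mm in diameter, 40 mm high, standing on the mould's -y strip at its hinge-side corner; origin under its centre.
- pillar: Steel guide pillar 30 mm thick, 120 mm high, standing on the bench beside the mould's +y side; origin under its centre.

How it is judged:
By the outcome, as a careful person would: the job done as asked, in the order asked, and still so for the second after the job is handed in, with the robot touching nothing.
It also fails if it takes over 61 s, if anything falls off the work surface, if the arm or the gripper's body presses on something with over 40 N, if the wrist force passes 120 N, or if a joint passes its speed limit or range.

## Working session

There is one attempt and no reset: what is moved stays moved. The work goes in short steps, Python scripts to look and compute and a tool call to move; the robot and the scene stay as the last step left them, time stands still between calls to the robot, and variables do not carry over. Pictures are saved under pics/ and viewed, and the job is handed in when it is done.

Besides the shell and the picture viewer there is one more tool, called in YAML: its name, and indented under it one key for each argument. play_rows: Moves the arm, as the interface text tells. Its arguments: {"type":"object","properties":{"commands":{"type":"string"},"force":{"type":"number"}},"required":["commands"]}

```bash
mkdir -p pics; ls
cat > h.py <<'E'
import numpy as np, cv2
from workcell import get_obs, camera, get_calibration
from scipy.spatial.transform import Rotation as R
def snap(n,f):
    im=camera(n); cv2.imwrite('pics/'+f,cv2.cvtColor(im,cv2.COLOR_RGB2BGR)); return im
E
python3 - <<'E'
from h import *
print(get_obs())
for n in('scene','top'):
    snap(n,n+'0.png'); print(n,get_calibration(n))
print(get_calibration('wrist'))
E
```

```text
pics
{'time': 0.0, 'q': array([-6.65768703e+01,  5.01028188e+00,  1.00332581e+01,  9.51010350e+01,
       -1.16724955e-03,  8.99974337e+01]), 'qd': array([ 0.00067318, -0.07753533,  0.00796128,  0.01696791, -0.03213338,
       -0.10186931]), 'joint_efforts': array([-5.24559189e-03, -5.20389318e+01,  4.64802647e+01,  1.64346228e-02,
       -1.80424149e-04, -6.05327244e-06]), 'ee_pos': array([ 0.21853088, -0.50445088,  0.23058023]), 'tcp_rot': array([-1.79921941e+02,  1.16375214e-03,  2.34256976e+01]), 'wrist_force': array([-0.1422451 ,  0.52562153, -0.32879575]), 'torque': array([-0.00282868,  0.0287311 , -0.00904817]), 'opening': 0.08519795924501111}
scene {'fx': 491.8807516450604, 'fy': 491.8807516450604, 'cx': 253.9326470499334, 'cy': 194.10183184776102, 'eye': array([1.14006334, 0.4135384 , 0.69022542]), 'attitude': array([-133.48125851,   -0.42710844,  123.14342788])}
top {'fx': 421.3724699487154, 'fy': 421.3724699487154, 'cx': 256.1228565501776, 'cy': 192.40587740458966, 'eye': array([0.50117605, 0.08772269, 0.99941397]), 'attitude': array([-173.18856293,   -1.2334726 ,  -90.75971759])}
{'fx': 297.3186396354542, 'fy': 297.3186396354542, 'cx': 258.7036381299403, 'cy': 188.01971183697805, 'mount': array([[-5.76251748e-04, -9.56152172e-01, -2.92869751e-01,
         7.62691543e-02],
       [ 9.99999826e-01, -5.88673935e-04, -4.57192513e-05,
         9.00911747e-05],
       [-1.28690227e-04, -2.92869726e-01,  9.56152345e-01,
        -1.42706955e-01],
       [ 0.00000000e+00,  0.00000000e+00,  0.00000000e+00,
         1.00000000e+00]])}
```

View pics/scene0.png

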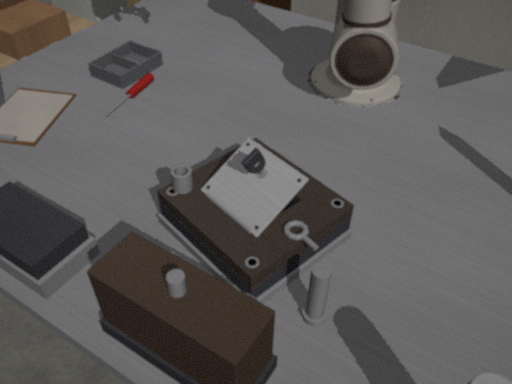

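View pics/top0.png

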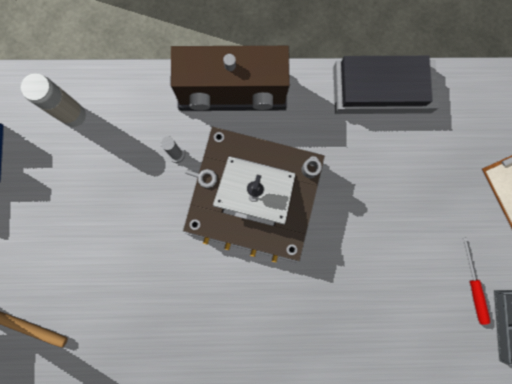

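```bash
cat >> h.py <<'E'
def cam(n):
    c=get_calibration(n); A=R.from_euler('xyz',c['attitude'],degrees=True).as_matrix(); return c,A
def ray(n,uv):
    c,A=cam(n); return np.array(c['eye']),A@np.array([(uv[0]-c['cx'])/c['fx'],(uv[1]-c['cy'])/c['fy'],1.])
def onz(n,uv,z):
    e,d=ray(n,uv); return e+d*(z-e[2])/d[2]
def proj(n,p):
    c,A=cam(n); q=A.T@(np.array(p)-c['eye']); return np.array([c['cx']+c['fx']*q[0]/q[2],c['cy']+c['fy']*q[1]/q[2]])
E
python3 - <<'E'
from h import *
im=cv2.imread('pics/top0.png'); cv2.imwrite('pics/t1.png',cv2.resize(im[110:280,150:350],None,fx=4,fy=3.5,interpolation=cv2.INTER_CUBIC)[:600])
im=cv2.imread('pics/scene0.png'); cv2.imwrite('pics/s1.png',cv2.resize(im[125:285,150:360],None,fx=3.75,fy=3.75,interpolation=cv2.INTER_CUBIC)[:600])
for uv in [(211,128),(324,155),(300,260),(185,228)]: print(onz('top',uv,.085))
E
```

```text
[0.75530121 0.16493111 0.085     ]
[ 0.69206538 -0.08504924  0.085     ]
[ 0.46281889 -0.02581114  0.085     ]
[0.5344999  0.22100641 0.085     ]
```

View pics/t1.png

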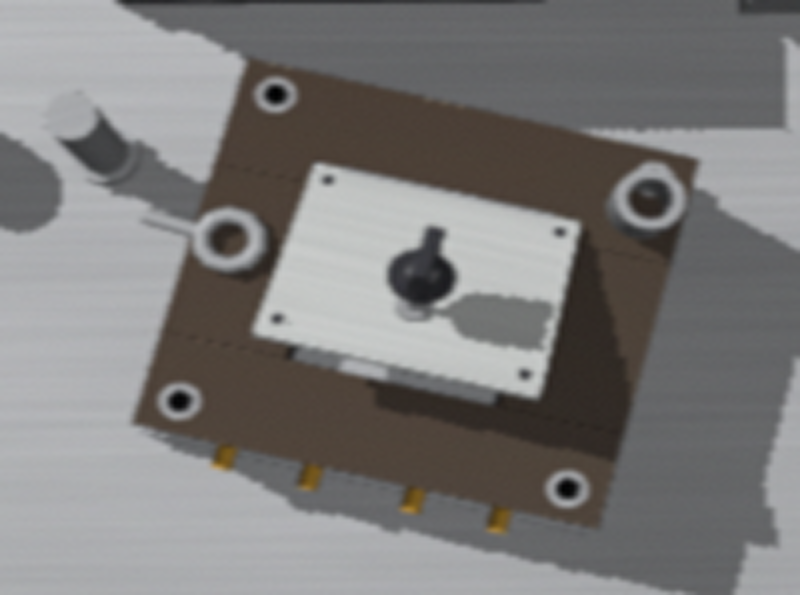

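View pics/s1.png

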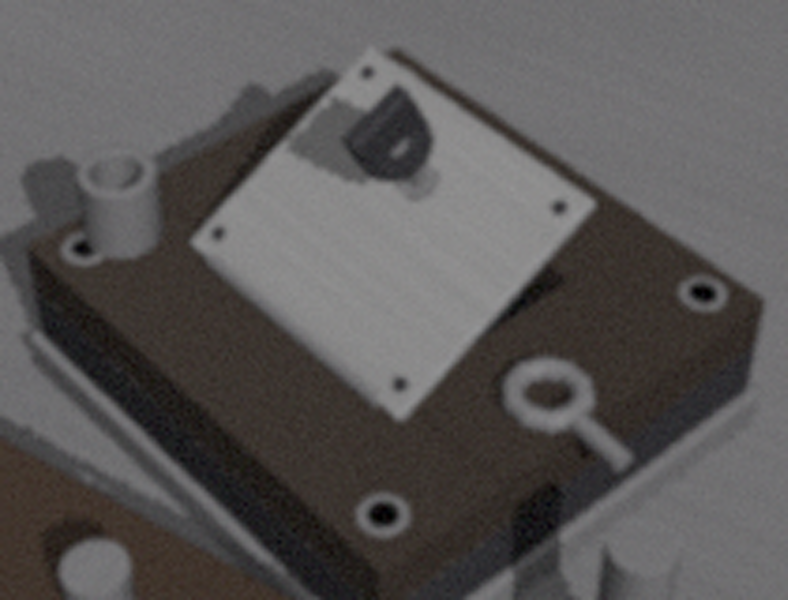

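```bash
cat > m.py <<'E'
from h import *
from scipy.optimize import least_squares
t=lambda u,v:(150+u/4,110+v/3.5)
C=[onz('top',t(*p),.085) for p in [(248,60),(698,158),(603,527),(135,422)]]
M=np.array([[.12,.13],[.12,-.13],[-.12,-.13],[-.12,.13]])
def w(p,xy): c,s=np.cos(p[2]),np.sin(p[2]); return np.array(p[:2])+np.array([c*xy[0]-s*xy[1],s*xy[0]+c*xy[1]])
f=least_squares(lambda p:np.concatenate([w(p,M[i])-C[i][:2] for i in range(4)]),[.6,.07,-.25])
E
python3 - <<'E'
from m import *
p=f.x; print(p[:2],np.degrees(p[2])); print((f.fun.reshape(4,2)*1000).round(1))
# check in the scene view
s=lambda u,v:(150+u/3.75,125+v/3.75)
for m,uv in zip([(.12,-.13),(-.12,.13),(.12,.13)],[(30,250),(763,303),(375,590)]):
    print(m,proj('scene',[*w(p,m),.085]),s(*uv))
def cov(th,d,y,h):
    x=.06-d*np.cos(th)+h*np.sin(th); z=.085+d*np.sin(th)+h*np.cos(th); return [*w(p,(x,y)),z]
obs=[('top',t(253,333),.130,.075),('top',t(540,398),.130,-.075),('top',t(315,163),.0,.075),('top',t(580,220),.0,-.075),
('scene',s(375,45),.13,-.075),('scene',s(597,205),.13,.075),('scene',s(190,242),0,-.075),('scene',s(402,420),0,.075)]
g=least_squares(lambda q:np.concatenate([proj(n,cov(q[0],d,y,.006))-uv for n,uv,d,y in obs]),[.5])
print(g.x,np.degrees(g.x)); print(g.fun.reshape(-1,2).round(1))
print('push',cov(g.x[0],.118,-.05,.006),'hinge',w(p,(.06,0)),'stud shut',w(p,(-.03,0)))
print('wing',cov(g.x[0],.09,0,.055), 'free edge',cov(g.x[0],.13,0,.006))
E
```

```text
[0.60989081 0.06820467] -14.773541970401066
[[ 1.8  0.6]
 [ 1.  -1.9]
 [-0.9  0.5]
 [-2.   0.9]]
(0.12, -0.13) [154.0484087  189.52492569] (158.0, 191.66666666666669)
(-0.12, 0.13) [351.98114218 203.06469565] (353.4666666666667, 205.8)
(0.12, 0.13) [250.16034831 276.70540385] (250.0, 282.33333333333337)
[0.4162216] [23.84774102]
[[ 0.2  1.8]
 [ 0.   1.2]
 [ 0.4 -0.1]
 [ 0.6  0.2]
 [-2.4  1.2]
 [-2.2 -0.9]
 [-2.7 -1.2]
 [-3.2 -1.8]]
push [np.float64(0.5531453307803884), np.float64(0.03145999430351841), np.float64(0.13819602778316636)] hinge [0.66790729 0.05290471] stud shut [0.58088257 0.07585465]
wing [np.float64(0.6098142647018845), np.float64(0.06822485806649206), np.float64(0.17169194873917387)] free edge [np.float64(0.5552826527424984), np.float64(0.08260579525386044), np.float64(0.14304771820798473)]
```

play_rows:
  commands: "0 16 27 0 0;0 33 54 0 -3;0 50 80 0 -6;0 66 107 0 -9;0 83 134 0 -12;0 99 161 0 -15;0 116 188 0 -18;0 132 215 0 -21;0 148 241 0 -24;0 165 268 0 -27"
  force: 60

```text
time: 0.93
ee_pos: [0.384, -0.2352, 0.2311]
tcp_rot: [-180.0, 0.0, -3.7]
wrist_force: [0.3, -0.2, -0.8]
opening: -0.0002
```

```bash
python3 -c "
from h import *
o=get_obs(); print(o['q'],o['ee_pos'],o['tcp_rot'],o['opening'],o['wrist_force'])"
```

```text
[-3.14941053e+01 -8.58036626e+00 -3.15129514e+00  9.54415847e+01
 -7.51102758e-04  1.52241177e+02] [ 0.38395414 -0.23523745  0.23112158] [-1.79994836e+02  1.14233016e-02 -3.73528216e+00] -0.00022768982630795505 [ 0.26974345 -0.1574573  -0.7914107 ]
```

play_rows:
  commands: "0 17 27 0 7;0 34 53 0 14;0 51 80 0 21;0 68 106 0 28;0 85 133 0 35;0 101 160 0 42;0 118 186 0 49;0 135 213 0 56;0 152 239 0 63;0 168 266 0 70"

```text
time: 1.77
ee_pos: [0.5522, 0.0308, 0.2308]
tcp_rot: [-180.0, 0.0, 66.8]
wrist_force: [1.1, -0.4, 0.0]
opening: 0.0003
```

play_rows:
  commands: "0 0 0 -20 7;0 0 0 -40 14;0 0 0 -60 21;0 0 0 -75 28;0 0 0 -82 35;0 0 0 -85 42"

```text
time: 2.27
ee_pos: [0.5508, 0.0295, 0.1443]
tcp_rot: [-179.9, -0.1, 108.8]
wrist_force: [-0.1, 1.2, 1.2]
opening: -0.0003
```

play_rows:
  commands: "0 -1 0 -4 0;0 -2 1 -8 0;0 -3 1 -12 0;0 -4 1 -16 0;0 -5 2 -20 0;0 -6 2 -24 0;0 -6 2 -28 0;0 -7 2 -32 0;0 -8 3 -36 0;0 -9 3 -40 0"

```text
time: 3.1
ee_pos: [0.5427, 0.0323, 0.1059]
tcp_rot: [180.0, 0.0, 108.4]
wrist_force: [0.7, -0.1, 1.6]
opening: 0.0001
```

play_rows:
  commands: "0 0 0 -3 0;0 -1 0 -6 0;0 -1 0 -8 0;0 -1 0 -10 0;0 -1 0 -12 0"

```text
time: 3.52
ee_pos: [0.5415, 0.0323, 0.0941]
tcp_rot: [-180.0, -0.0, 108.4]
wrist_force: [-0.8, 0.7, 1.7]
opening: 0.0002
```

play_rows:
  commands: "0 0 0 -1 0;0 0 0 -2 0;0 0 0 -3 0;0 0 0 -3 0"

```text
time: 3.85
ee_pos: [0.5416, 0.0323, 0.0911]
tcp_rot: [-180.0, 0.0, 108.4]
wrist_force: [-0.7, -0.2, -0.3]
opening: 0.0
```

```bash
python3 -c "
from h import *
snap('scene','s2.png');im=cv2.imread('pics/s2.png'); cv2.imwrite('pics/s2z.png',cv2.resize(im[105:285,150:360],None,fx=3.3,fy=3.3,interpolation=cv2.INTER_CUBIC))"
```

```text
(no output)
```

View pics/s2z.png

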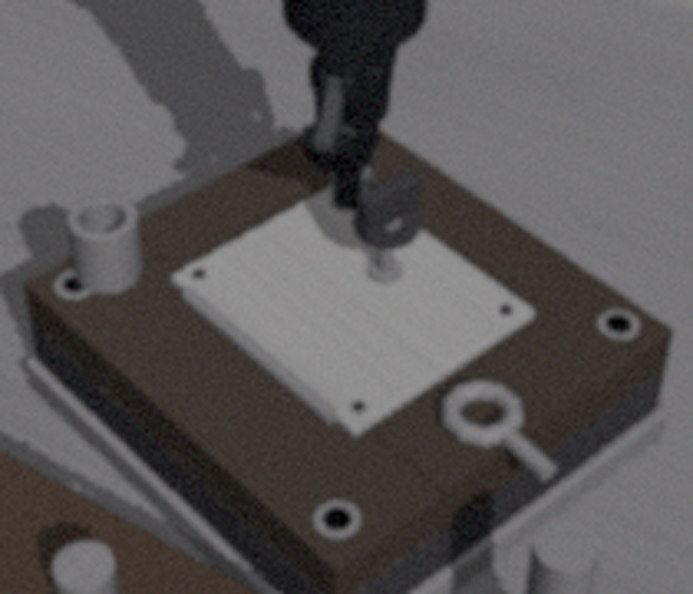

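play_rows:
  commands: "0 0 0 -1 0;0 0 0 -2 0;0 0 0 -2 0"

```text
time: 4.15
ee_pos: [0.5418, 0.0323, 0.0909]
tcp_rot: [179.9, 0.0, 108.4]
wrist_force: [-5.4, 0.0, 12.5]
opening: -0.0001
```

play_rows:
  commands: "0 0 0 30 0;0 0 0 60 0;0.3 0 0 90 7;0.7 0 0 120 14;1 10 11 146 21;1 20 22 146 28;1 30 33 146 35;1 39 44 146 42;1 39 44 146 49;1 39 44 146 57"

```text
time: 4.98
ee_pos: [0.5811, 0.0769, 0.2347]
tcp_rot: [-180.0, -0.0, 165.0]
wrist_force: [-0.6, -0.7, 0.1]
opening: 0.0853
```

play_rows:
  commands: "1 0 0 0 0;1 0 0 0 0;1 0 0 0 0"

```text
time: 5.23
ee_pos: [0.5806, 0.0762, 0.2353]
tcp_rot: [180.0, 0.0, 164.3]
wrist_force: [-0.2, 0.5, -0.6]
opening: 0.0852
```

```bash
python3 -c "
from h import *
o=get_obs(); print(o['q'],o['ee_pos'],o['tcp_rot'],o['opening'],o['wrist_force'])
snap('wrist','w3.png');snap('scene','s3.png');im=cv2.imread('pics/s3.png'); cv2.imwrite('pics/s3z.png',cv2.resize(im[105:285,150:360],None,fx=3.3,fy=3.3,interpolation=cv2.INTER_CUBIC))"
```

```text
[ 7.47954911e+00  1.00804654e+01  1.61768385e+01  9.60909666e+01
 -1.14651756e-03  2.31451362e+01] [0.58062128 0.07622366 0.23530787] [1.79998929e+02 5.42205458e-03 1.64334413e+02] 0.0852376411724878 [-0.24824536  0.45479457 -0.62477428]
```

View pics/s3z.png

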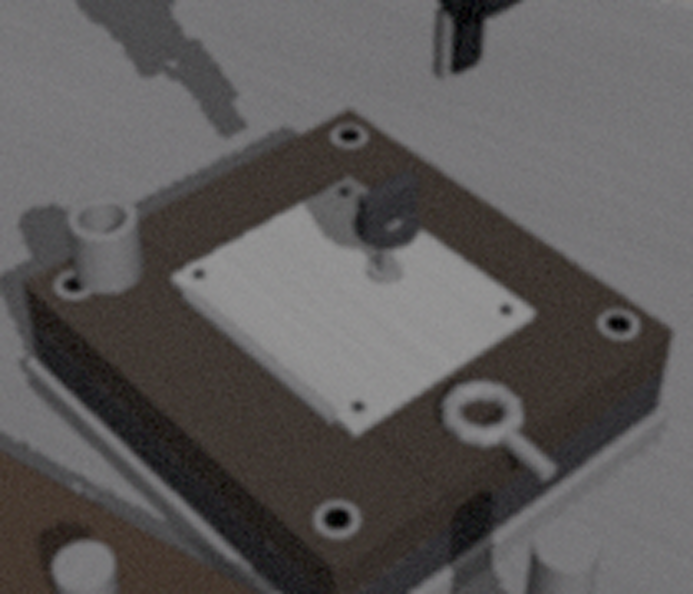

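View pics/w3.png

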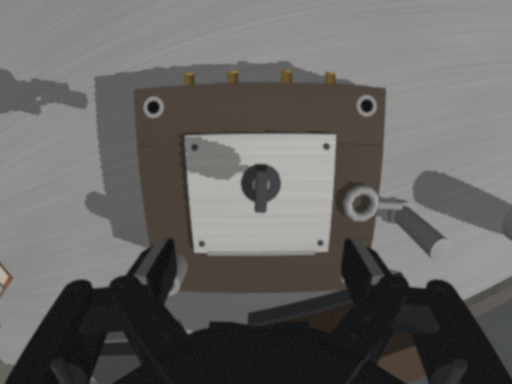

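```bash
cat >> h.py <<'E'
def wray(uv,o):
    c=get_calibration('wrist'); d=np.array([uv[0]-c['cx'],uv[1]-c['cy']]); r=np.hypot(*d); th=r/c['fx']
    v=np.array([*(d/max(r,1e-9)*np.sin(th)),np.cos(th)]); M=np.array(c['mount']); T=R.from_euler('xyz',o['tcp_rot'],degrees=True).as_matrix()
    return np.array(o['ee_pos'])+T@M[:3,3],T@M[:3,:3]@v
def wz(uv,o,z):
    e,d=wray(uv,o); return e+d*(z-e[2])/d[2]
E
python3 - <<'E'
from h import *
o=get_obs(); im=cv2.imread('pics/w3.png')
cv2.imwrite('pics/w3z.png',cv2.resize(im[120:270,170:350],None,fx=4,fy=4,interpolation=cv2.INTER_CUBIC))
B=[(134,90),(386,89)]
a=[wz(u,o,.085) for u in B]; print('near corners',a)
v=a[0]-a[1]; print(np.linalg.norm(v),np.degrees(np.arctan2(v[1],v[0]))+90)
h=[wz(u,o,.091) for u in [(194,147),(326,146),(201,243),(320,243)]]
m=sum(h)/4
print(h,m)
v=h[1]+h[3]-h[0]-h[2]; print(np.degrees(np.arctan2(v[1],v[0]))-90)
v=h[2]+h[3]-h[0]-h[1]; print(np.degrees(np.arctan2(v[1],v[0])))
E
```

```text
near corners [array([ 0.46084501, -0.02233615,  0.085     ]), array([0.52929326, 0.22743271, 0.085     ])]
0.2589780816313474 -15.325441357641537
[array([0.53672142, 0.02280487, 0.091     ]), array([0.57091572, 0.14902044, 0.091     ]), array([ 0.63874877, -0.00506803,  0.091     ]), array([0.6741562 , 0.12103017, 0.091     ])] [0.60513553 0.07194686 0.091     ]
-15.42172512971365
-15.224207517175863
```

View pics/w3z.png

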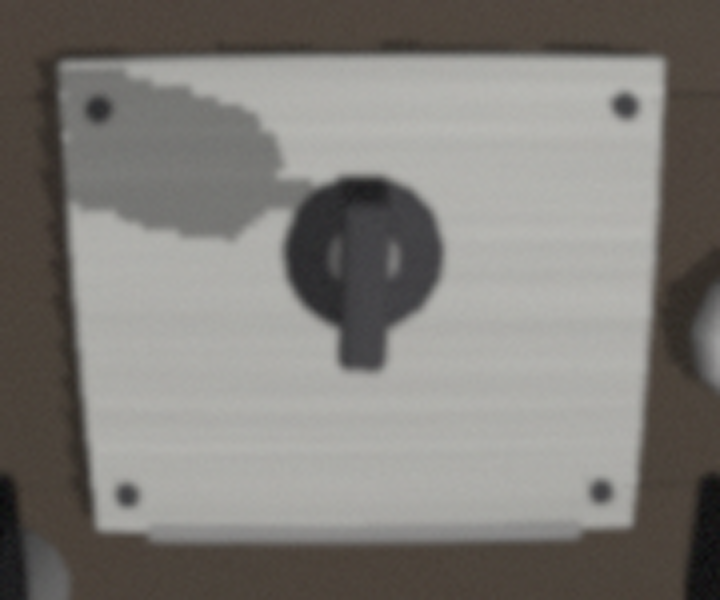

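Run:
```python
from h import *
o=get_obs(); z=lambda u,v:(170+u/4,120+v/4)
print('disc',wz(z(364,254),o,.127))
a,b=wz(z(367,207),o,.152),wz(z(361,368),o,.152)
print(a,b,(a+b)/2,np.linalg.norm(b-a),np.degrees(np.arctan2(*(b-a)[1::-1])))
a,b=wz(z(344,300),o,.152),wz(z(384,300),o,.152); print('w',np.linalg.norm(b-a),(a+b)/2)
```

```text
disc [0.58075747 0.0790977  0.127     ]
[0.56459038 0.08398343 0.152     ] [0.59689884 0.07378677 0.152     ] [0.58074461 0.0788851  0.152     ] 0.03387932736227225 -17.515877084821174
w 0.008018239136415053 [0.58292856 0.07829124 0.152     ]
```

play_rows:
  commands: "0.6 0 1 -20 0.5;0.6 0 2 -45 0.5;0.6 0 2.5 -70 0.5;0.6 0 2.5 -85 0.5;0.6 0 2.5 -95 0.5;0.6 0 2.5 -101 0.5;0.6 0 2.5 -104 0.5;0.6 0 2.5 -104 0.5"
  force: 30

```text
time: 6.0
ee_pos: [0.5807, 0.0788, 0.1315]
tcp_rot: [180.0, 0.0, 165.1]
wrist_force: [0.0, -0.2, -0.0]
opening: 0.0512
```

```bash
python3 -c "
from h import *
o=get_obs(); print(o['q'],o['ee_pos'],o['tcp_rot'],o['opening'],o['wrist_force'])
snap('wrist','w4.png');im=snap('scene','s4.png');im=cv2.imread('pics/s4.png'); cv2.imwrite('pics/s4z.png',cv2.resize(im[85:245,200:360],None,fx=3.7,fy=3.7,interpolation=cv2.INTER_CUBIC))"
```

```text
[ 7.72490693e+00  9.04639992e+00  3.51890319e+00  8.44534449e+01
 -1.40552734e-03  2.26742923e+01] [0.58074417 0.07876972 0.13153408] [1.79993950e+02 1.81272227e-02 1.65050613e+02] 0.05116450229006727 [ 0.00061132 -0.19914167 -0.00033305]
```

View pics/s4z.png

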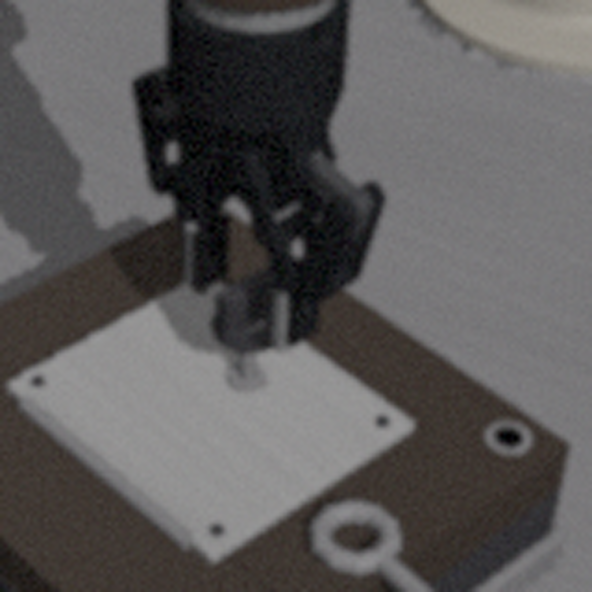

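View pics/w4.png

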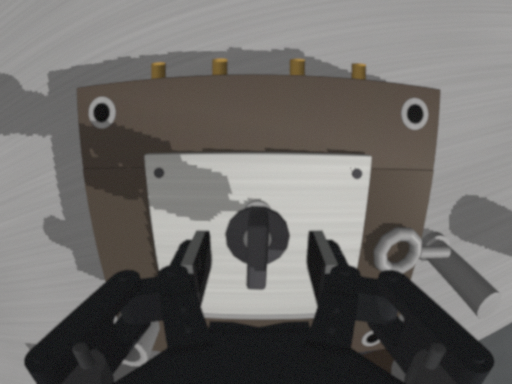

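play_rows:
  commands: "0.3 0 0 0 0;0.2 0 0 0 0;0.1 0 0 0 0;0 0 0 0 0;0 0 0 0 0;0 0 0 0 0"
  force: 50

```text
time: 6.6
ee_pos: [0.5808, 0.0782, 0.1315]
tcp_rot: [-179.9, 0.0, 165.0]
wrist_force: [-0.0, -5.1, 1.6]
opening: 0.0088
```

```bash
python3 -c "
from h import *
o=get_obs(); print(o['q'],o['ee_pos'],o['tcp_rot'],o['opening'],o['wrist_force'],o['torque'])
snap('wrist','w5.png')"
```

```text
[ 7.70056409e+00  9.04281132e+00  3.51431934e+00  8.44522759e+01
 -6.40931133e-02  2.26521899e+01] [0.58079466 0.07821063 0.13152936] [-1.79948258e+02  4.24331288e-02  1.65048383e+02] 0.008766197516338732 [-0.02454516 -5.13156464  1.58012209] [-1.05710091 -0.06524338 -0.09048184]
```

View pics/w5.png

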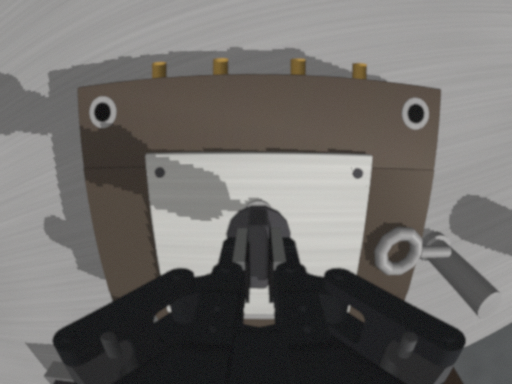

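play_rows:
  commands: "0 0 -0.8 -0.4 0;0 0 -0.8 -0.8 0;0 0 -0.8 -1.2 0;0 0 -0.8 -1.6 0;0 0 -0.8 -2 0"

```text
time: 7.07
ee_pos: [0.5807, 0.0781, 0.1293]
tcp_rot: [180.0, 0.0, 165.1]
wrist_force: [0.3, -2.1, 1.0]
opening: 0.0089
```

play_rows:
  commands: "0 0 0 -0.4 0;0 0 0 -0.8 0;0 0 0 -1.2 0;0 0 0 -1.6 0;0 0 0 -2 0"

```text
time: 7.48
ee_pos: [0.5807, 0.078, 0.1273]
tcp_rot: [180.0, 0.0, 165.1]
wrist_force: [1.9, -2.9, 1.4]
opening: 0.0088
```

play_rows:
  commands: "0 0 -0.3 -0.5 0;0 0 -0.3 -1 0;0 0 -0.3 -1.5 0;0 0 -0.3 -2 0"

```text
time: 7.82
ee_pos: [0.5807, 0.0779, 0.1253]
tcp_rot: [180.0, 0.0, 165.1]
wrist_force: [1.7, -1.1, 1.7]
opening: 0.0088
```

play_rows:
  commands: "0 0 0 -0.5 0;0 0 0 -1 0;0 0 0 -1.5 0;0 0 0 -2 0"

```text
time: 8.15
ee_pos: [0.5807, 0.0779, 0.1233]
tcp_rot: [180.0, 0.0, 165.1]
wrist_force: [1.7, 0.5, 2.2]
opening: 0.0089
```

play_rows:
  commands: "0 0 0 -0.5 0;0 0 0 -1 0;0 0 0 -1.5 0;0 0 0 -2 0"

```text
time: 8.48
ee_pos: [0.5807, 0.0779, 0.1213]
tcp_rot: [180.0, 0.0, 165.1]
wrist_force: [1.4, 2.7, 2.5]
opening: 0.0087
```

play_rows:
  commands: "0 0 0 -0.5 0;0 0 0 -1 0;0 0 0 -1.5 0"

```text
time: 8.73
ee_pos: [0.5807, 0.0778, 0.1198]
tcp_rot: [180.0, 0.0, 165.1]
wrist_force: [1.9, 1.9, 2.3]
opening: 0.0088
```

play_rows:
  commands: "0 0 0 -0.5 0;0 0 0 -1 0;0 0 0 -1 0"

```text
time: 8.98
ee_pos: [0.5807, 0.0778, 0.1187]
tcp_rot: [180.0, 0.0, 165.1]
wrist_force: [3.1, 2.5, 1.2]
opening: 0.0091
```

12.8 mm in, still light.

play_rows:
  commands: "0 0 0.2 -0.5 0;0 0 0.2 -1 0;0 0 0.2 -1.5 0"

```text
time: 9.23
ee_pos: [0.5807, 0.0778, 0.1173]
tcp_rot: [-180.0, 0.0, 165.1]
wrist_force: [2.2, 1.6, 2.3]
opening: 0.0085
```

play_rows:
  commands: "0 0 0 -0.5 0;0 0 0 -1 0;0 0 0 -1 0"

```text
time: 9.48
ee_pos: [0.5806, 0.0779, 0.1162]
tcp_rot: [-180.0, 0.0, 165.1]
wrist_force: [3.5, 0.7, 1.1]
opening: 0.0093
```

play_rows:
  commands: "0 0 0 -0.5 0;0 0 0 -1 0;0 0 0 -1 0"

```text
time: 9.73
ee_pos: [0.5807, 0.0779, 0.1152]
tcp_rot: [-180.0, 0.0, 165.1]
wrist_force: [2.9, 1.2, 1.8]
opening: 0.0089
```

play_rows:
  commands: "0 0.2 0 -0.5 0;0 0.4 0 -1 0;0 0.4 0 -1 0"

```text
time: 9.98
ee_pos: [0.5808, 0.0779, 0.114]
tcp_rot: [-180.0, -0.0, 165.1]
wrist_force: [0.7, 1.0, 2.7]
opening: 0.0086
```

play_rows:
  commands: "0 0 0 -0.5 0;0 0 0 -1 0;0 0 0 -1 0"

```text
time: 10.23
ee_pos: [0.5808, 0.0779, 0.1131]
tcp_rot: [-180.0, -0.0, 165.1]
wrist_force: [0.1, 0.3, 2.7]
opening: 0.0087
```

play_rows:
  commands: "0 0 0 -0.5 0;0 0 0 -1 0;0 0 0 -1 0"

```text
time: 10.48
ee_pos: [0.5808, 0.0779, 0.1121]
tcp_rot: [-180.0, -0.0, 165.1]
wrist_force: [-0.6, 0.4, 3.0]
opening: 0.0089
```

play_rows:
  commands: "0 0 0 -0.5 0;0 0 0 -1 0;0 0 0 -1 0"

```text
time: 10.73
ee_pos: [0.5809, 0.0779, 0.1112]
tcp_rot: [-180.0, -0.0, 165.1]
wrist_force: [-1.6, 0.2, 2.6]
opening: 0.0087
```

play_rows:
  commands: "0 0 0 -0.5 0;0 0 0 -1 0;0 0 0 -1 0"

```text
time: 10.98
ee_pos: [0.5809, 0.0779, 0.1104]
tcp_rot: [-180.0, -0.0, 165.1]
wrist_force: [-2.5, -0.2, 4.2]
opening: 0.009
```

play_rows:
  commands: "0 -0.3 0 -0.5 0;0 -0.3 0 -1 0;0 -0.3 0 -1 0"

```text
time: 11.23
ee_pos: [0.5809, 0.0779, 0.1098]
tcp_rot: [180.0, 0.0, 165.1]
wrist_force: [-1.2, 0.4, 6.7]
opening: 0.0086
```

play_rows:
  commands: "0 0 0 -0.5 0;0 0 0 -1 0;0 0 0 -1 0"

```text
time: 11.48
ee_pos: [0.5809, 0.0779, 0.1091]
tcp_rot: [180.0, 0.1, 165.1]
wrist_force: [-4.3, 0.6, 8.9]
opening: 0.0088
```

play_rows:
  commands: "0 -0.5 0 -0.5 0;0 -0.5 0 -1 0;0 -0.5 0 -1 0"

```text
time: 11.73
ee_pos: [0.5809, 0.0779, 0.1087]
tcp_rot: [180.0, 0.1, 165.1]
wrist_force: [-2.4, 1.0, 9.9]
opening: 0.0091
```

play_rows:
  commands: "0 -0.2 0 -0.5 0;0 -0.3 0 -1 0;0 -0.3 0 -1 0"

```text
time: 11.98
ee_pos: [0.5808, 0.0779, 0.1081]
tcp_rot: [179.9, 0.2, 165.1]
wrist_force: [-2.3, -0.3, 13.7]
opening: 0.0087
```

play_rows:
  commands: "0 -0.3 0 -0.4 0;0 -0.3 0 -0.7 0;0 -0.3 0 -0.7 0"

```text
time: 12.23
ee_pos: [0.5808, 0.0779, 0.1078]
tcp_rot: [179.9, 0.2, 165.1]
wrist_force: [-1.6, 0.4, 14.5]
opening: 0.0085
```

play_rows:
  commands: "0 -0.2 0 -0.4 0;0 -0.2 0 -0.6 0;0 -0.2 0 -0.6 0"

```text
time: 12.48
ee_pos: [0.5808, 0.0779, 0.1075]
tcp_rot: [179.9, 0.3, 165.1]
wrist_force: [-1.5, -1.0, 16.2]
opening: 0.0087
```

play_rows:
  commands: "0 -0.2 0 -0.4 0;0 -0.2 0 -0.7 0;0 -0.2 0 -0.7 0"

```text
time: 12.73
ee_pos: [0.5808, 0.078, 0.1071]
tcp_rot: [179.9, 0.3, 165.1]
wrist_force: [-1.8, -0.7, 17.0]
opening: 0.0088
```

play_rows:
  commands: "0 0 0 0 -3;0 0 0 0 -6;0 0 0 0 -9;0 0 0 0 -12;0 0 0 0 -12"

```text
time: 13.15
ee_pos: [0.5807, 0.0777, 0.1071]
tcp_rot: [179.9, 0.3, 152.9]
wrist_force: [-1.3, -2.1, 17.1]
opening: 0.0091
```

```bash
python3 -c "
from h import *
o=get_obs(); print(o['ee_pos'],o['tcp_rot'],o['opening'],o['wrist_force'],o['torque'])"
```

```text
[0.58072717 0.07768825 0.10706258] [179.88038624   0.26443    152.88703365] 0.009094169649325322 [-1.32010834 -2.13392684 17.11983319] [-0.14900491  0.46035302 -0.07271956]
```

play_rows:
  commands: "0 0 0 0 -6;0 0 0 0 -12;0 0 0 0 -18;0 0 0 0 -24;0 0 0 0 -30;0 0 0 0 -36;0 0 0 0 -36"

```text
time: 13.73
ee_pos: [0.5802, 0.077, 0.1069]
tcp_rot: [179.8, 0.2, 116.7]
wrist_force: [-4.0, -4.7, 18.5]
opening: 0.0087
```

play_rows:
  commands: "0 0 0 0 -6;0 0 0 0 -12;0 0 0 0 -18;0 0 0 0 -24;0 0 0 0 -30;0 0 0 0 -36;0 0 0 0 -36"

```text
time: 14.32
ee_pos: [0.5794, 0.0769, 0.1067]
tcp_rot: [179.9, 0.1, 80.7]
wrist_force: [-8.0, -6.1, 18.5]
opening: 0.0091
```

```bash
python3 -c "
from h import *
o=get_obs(); print(o['q'],o['ee_pos'],o['tcp_rot'],o['opening'],o['wrist_force'],o['torque'])"
```

```text
[  7.6182899    8.91073474   0.62081709  81.60484073  -0.12538782
 106.9478673 ] [0.57936821 0.07686321 0.1066523 ] [1.79862778e+02 8.92639482e-02 8.06702006e+01] 0.009077367189448399 [-7.95021483 -6.13876326 18.49920136] [-1.16783157  1.71130392  0.01558739]
```

play_rows:
  commands: "0 -0.4 -0.3 0 -2;0 -0.8 -0.6 0 -4;0 -1.2 -0.9 0 -5.5;0 -1.2 -0.9 0 -5.5"

```text
time: 14.65
ee_pos: [0.579, 0.0767, 0.1069]
tcp_rot: [179.8, -0.0, 75.5]
wrist_force: [-4.0, -1.6, 18.3]
opening: 0.0091
```

```bash
python3 -c "
from h import *
o=get_obs(); print(o['ee_pos'],o['tcp_rot'],o['opening'],o['wrist_force'],o['torque'])"
```

```text
[0.57902131 0.07666831 0.10694685] [ 1.79767616e+02 -3.62312347e-02  7.54759590e+01] 0.009054498239968371 [-4.00657243 -1.59626641 18.34701325] [-0.39187411  0.87436953 -0.00526144]
```

play_rows:
  commands: "0 0 0 0.5 -1;0 0 0 1 -1;0 0 0 1.5 -1;0 0 0 2 -1;0 0 0 2.5 -1;0 0 0 3 -1;0 0 0 3 -1"

```text
time: 15.23
ee_pos: [0.5789, 0.0767, 0.1089]
tcp_rot: [179.8, -0.0, 74.6]
wrist_force: [-1.7, -1.0, 10.7]
opening: 0.0086
```

play_rows:
  commands: "0 0 0 0.5 0;0 0 0 1 0;0 0 0 1.5 0;0 0 0 1.5 0"

```text
time: 15.57
ee_pos: [0.5789, 0.0767, 0.1098]
tcp_rot: [179.9, -0.0, 74.6]
wrist_force: [0.7, -1.4, 7.1]
opening: 0.0089
```

```bash
python3 -c "
from h import *
o=get_obs(); print(o['ee_pos'],o['tcp_rot'],o['opening'],o['wrist_force'],o['torque'])"
```

```text
[0.57887084 0.07667566 0.10981981] [ 1.79852070e+02 -1.20558528e-03  7.45734364e+01] 0.008875370524361784 [ 0.70526261 -1.41580055  7.08079412] [-0.24230875  0.0449558   0.01666121]
```

play_rows:
  commands: "0 0 0 0.5 0;0 0 0 0.9 0;0 0 0 0.9 0;0 0 0 0.9 0"

```text
time: 15.9
ee_pos: [0.5789, 0.0767, 0.1103]
tcp_rot: [179.9, 0.0, 74.6]
wrist_force: [0.5, -1.4, 5.6]
opening: 0.0089
```

```bash
python3 -c "
from h import *
o=get_obs(); print(o['ee_pos'],o['tcp_rot'],o['opening'],o['wrist_force'],o['torque'])"
```

```text
[0.57885294 0.07665483 0.11032421] [1.79869478e+02 1.00131897e-02 7.45755914e+01] 0.008873916178446233 [ 0.4545085  -1.37011248  5.58508891] [-0.24891626 -0.20977658 -0.0188265 ]
```

play_rows:
  commands: "0 0 0 0.5 0;0 0 0 0.9 0;0 0 0 0.9 0;0 0 0 0.9 0"

```text
time: 16.23
ee_pos: [0.5787, 0.0768, 0.1108]
tcp_rot: [179.9, 0.0, 74.6]
wrist_force: [4.9, -2.5, 2.9]
opening: 0.0088
```

```bash
python3 -c "
from h import *
o=get_obs(); print(o['ee_pos'],o['tcp_rot'],o['opening'],o['wrist_force'],o['torque'])"
```

```text
[0.5786584 0.076753  0.1108012] [1.79913730e+02 9.87351934e-03 7.45724295e+01] 0.00878618620571404 [ 4.86620883 -2.48169194  2.91514204] [-0.65747001 -1.08459377 -0.00379637]
```

play_rows:
  commands: "0 0.4 -0.2 0 0;0 0.7 -0.4 0 0;0.15 0.7 -0.4 0 0;0.25 0.7 -0.4 0 0;0.35 0.7 -0.4 0 0;0.5 0.7 -0.4 0 0;0.5 0.7 -0.4 0 0;0.5 0.7 -0.4 0 0"

```text
time: 16.9
ee_pos: [0.5785, 0.0767, 0.1104]
tcp_rot: [-180.0, 0.0, 74.6]
wrist_force: [0.2, -0.4, -0.6]
opening: 0.0426
```

```bash
python3 -c "
from h import *
o=get_obs(); print(o['ee_pos'],o['opening'],o['wrist_force'],o['torque'])
snap('wrist','w6.png');im=snap('scene','s6.png');im=cv2.imread('pics/s6.png'); cv2.imwrite('pics/s6z.png',cv2.resize(im[85:245,200:360],None,fx=3.7,fy=3.7,interpolation=cv2.INTER_CUBIC))"
```

```text
[0.57854158 0.07668754 0.11039064] 0.042622118556923425 [ 0.19695795 -0.3645874  -0.60304494] [-0.03233207 -0.09377346  0.03530659]
```

View pics/s6z.png

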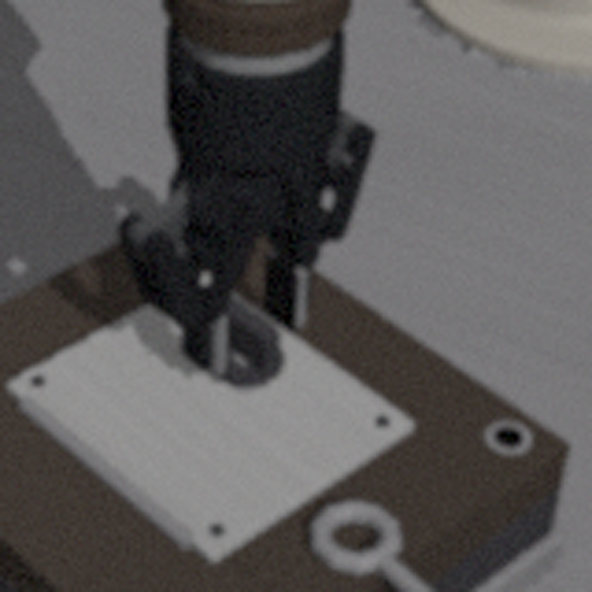

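View pics/w6.png

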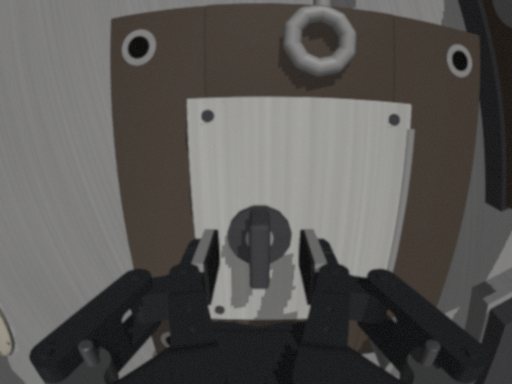

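Stud stays in and crosswise. Retract straight up (the fingers clear the wing) and look without the arm.

play_rows:
  commands: "0.5 0 0 10 0;0.5 0 0 30 0;0.5 0 0 60 0;0.5 0 0 90 0;0.5 0 0 120 0;0.5 0 0 130 0;0.5 0 0 130 0"

```text
time: 17.58
ee_pos: [0.5797, 0.0768, 0.2444]
tcp_rot: [179.7, -0.1, 74.6]
wrist_force: [-0.3, 0.1, 0.3]
opening: 0.043
```

play_rows:
  commands: "0.5 -15 -30 0 0;0.5 -30 -60 0 0;0.5 -45 -90 0 0;0.5 -60 -120 0 0;0.5 -75 -150 0 0;0.5 -90 -180 0 0;0.5 -105 -210 0 0;0.5 -120 -240 0 0;0.5 -120 -240 0 0;0.5 -120 -240 0 0"

```text
time: 18.42
ee_pos: [0.4578, -0.1645, 0.2395]
tcp_rot: [-179.9, -0.0, 74.4]
wrist_force: [-0.4, -0.1, 0.0]
opening: 0.0429
```

```bash
python3 -c "
from h import *
snap('top','t7.png');snap('scene','s7.png')
a=cv2.resize(cv2.imread('pics/s7.png')[125:285,150:360],None,fx=1.9,fy=3*.7,interpolation=cv2.INTER_CUBIC)
a=cv2.imread('pics/s7.png')[125:285,150:360];b=cv2.imread('pics/t7.png')[110:270,150:340]
cv2.imwrite('pics/c7.png',cv2.resize(np.hstack([a,b]),None,fx=2,fy=2,interpolation=cv2.INTER_CUBIC))
cv2.imwrite('pics/c7b.png',cv2.resize(a,None,fx=3.6,fy=3.6,interpolation=cv2.INTER_CUBIC))"
```

```text
(no output)
```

View pics/c7.png

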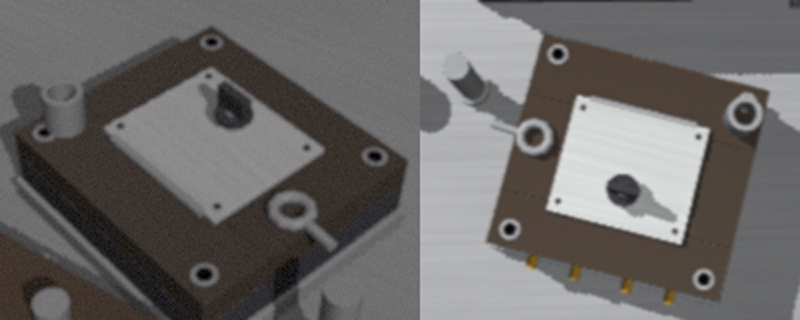

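View pics/c7b.png

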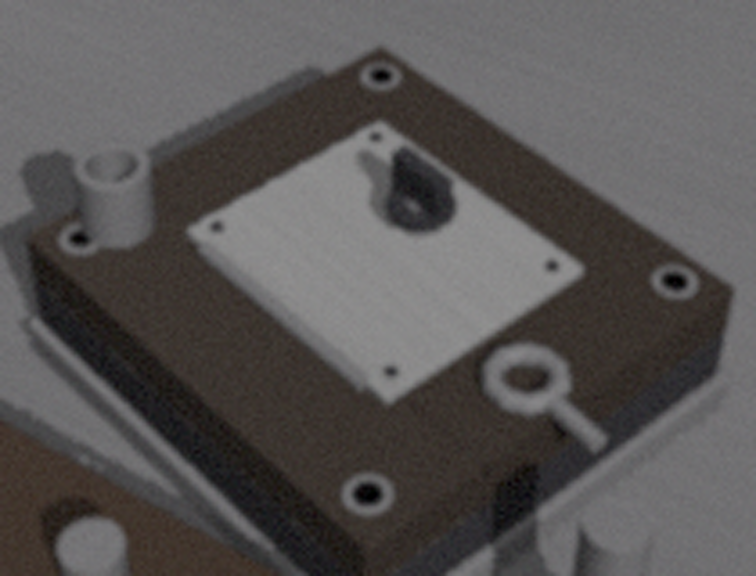

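```bash
python3 -c "
from workcell import job_done
print(job_done())"
```

```text
the job is handed in; nothing more can be done
None
```

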